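Storage jars back on their tray by height

ROBOT

A 6-joint arm with a two-finger parallel gripper is mounted at the origin on a cart in front of the work surface, level with it; the furniture and walls round the work are solid. World frame = base frame: x ahead of the robot, y to its left, z up, the work surface at z = 0. Lengths are in m, angles in rad, forces in N, time in s.
With the tool pointing down it reaches from about 0.2 to 0.875 m from the base axis. Payload 3.4 kg.
Tool frame: the origin (TCP) lies between the finger pads; the fingertips stand 25 mm ahead of it and the grasp point (between the pads) lies 6 mm ahead of it (r.nose_length is the z of the fingertips in the tool frame, in m); z points along the fingers, x is the direction in which the jaws open and shut, and the axes are right-handed (so a half turn about z gives the same grasp; the last joint's range is limited). The gripper opens to 94 mm and grips with 3 to 60 N. Pads are 16 mm wide; open, the fingers measure 119 mm over their backs; the gripper's body (75 mm by 177 mm) begins 78 mm behind the grasp point.
Start: joints at [1.188, 0.276, 1.505, -0, 1.361, -0.121], TCP at [0.149, 0.555, 0.23] pointing down, gripper open.
Joint ranges: [-2.89, 2.89], [-0.75, 2.08], [0.22, 2.7], [-1.18, 4.32], [0.11, 2.71], [-2.7, 2.7]. Speed limits (rad/s): [2.57, 2.57, 3.14, 3.14, 3.14, 3.14].

INTERFACE

Orientations are given as a unit quaternion [w, x, y, z].
In Python, from plant import r, gripper_to, inverse_kinematics, vision, models, telemetry gives the robot as it stands. Calls block until the motion is done:
- r.move_to(position, orientation): joint-space move of the TCP to a pose.
- r.move_l(position, rot=None, vel=0.15, guard=None): straight line of the TCP; rot=None keeps the orientation; vel is the mean speed in m/s. With guard (N) it stops when the force on the tool has changed by that much, and returns True; else False.
- r.movej(angles): joint-space move.
- gripper_to(opening, f_grip=None): finger opening in m; f_grip is the grip in N (None keeps the last); returns when the fingers have stopped.
- r.hold(seconds).
- inverse_kinematics(position, orientation): joint angles nearest the present ones, or None.
- vision.snapshot(name): name is "side" or "top" or "wrist"; returns the picture (480x640x3 uint8, red, green, blue); there is no depth.
- vision.get_calibration(name): a dict with "fx", "fy", "cx", "cy" (pixels), "D" ([k1, k2, p1, p2, k3] as OpenCV has them; the pictures are not rectified), "position" and "orientation" of the camera in the world. Camera axes: x right, y down, z forward; pixel columns grow to the right and rows downward; lengths in m; the calibration is good to about 2 mm. A picture is of the moment at which its call begins: read the wrist's pose just before it. get_calibration takes no time and is no camera call; for the wrist camera it gives the pose at the moment of the call.
A pose or a line that the arm cannot do raises r.PlanningError and nothing moves.
- r.sign_off(): hands the job in, once; it reports no verdict.
Trained networks look in the newest picture that a camera, given by its name, has taken for a name from the list of things; names that differ only in an ending like _2 or _b are one class to them, and where a whole thing is asked for, a point or a joint stands for the part that bears it (a point fixed in the world has none). Each returns a list of dicts, best first, with "score" (0 to 1); they miss things now and then, are a little off and sometimes report something else, mostly with a low value. They report only what shows in the picture. A call takes as long as a camera call. They do not tell look-alikes from the thing itself.
- models.boxes_of(thing, camera): "at" ([x, y, z] in m, in world coordinates, good to about 4 mm: the middle of the surface that is visible of it).
- models.regions_of(thing, camera): "pixels" (480x640 bool, what is visible of it).
- models.mark_of(thing, camera): "at" ([x, y, z] in m, in world coordinates, good to about 4 mm: a listed point, or the origin of a listed thing).
Readings, each from a call of its own:
- telemetry.current_t(): time.
- telemetry.current_joints(): joint angles.
- telemetry.current_dq(): joint speeds.
- telemetry.current_joint_efforts(): joint torques, N m.
- telemetry.current_ee_pos(): TCP position.
- telemetry.current_tool_rot(): TCP orientation.
- telemetry.current_wrist_force(): force on the tool from outside, world axes, zero at the start.
- telemetry.current_torque(): the same for the moment, N m.
- telemetry.current_opening(): finger opening in m.
Only numpy, scipy, OpenCV 4.12 (cv2) and the standard library are available. Lean on these libraries where they do the work, as an engineer would, in place of code of your own. Each camera call takes 0.05 s, during which the arm holds its last target. There are 200 camera calls.

TASK

Put the four white storage jars with wooden lids back on the dark wooden tray, one upright in each round well, lined up by height: the tallest in the well at the end where the utensil crock stands, then stepping down to the shortest at the other end. Do not knock anything over, and leave the other things on the worktop where they stand.

Things in the scene. Friction and masses are not known exactly. Their poses are not given: they have to be found in the camera images.
- jar_tall: The tallest storage jar: round, upright, glossy white stoneware with a flat pale wooden lid fixed on, 50 mm in diameter, 136 mm tall over the lid, under 0.4 kg. Loose. Origin: centre of its underside; z up.
- jar_medium: The second tallest storage jar: round, upright, glossy white stoneware with a flat pale wooden lid fixed on, 50 mm in diameter, 112 mm tall over the lid, under 0.4 kg. Loose. Origin: centre of its underside; z up.
- jar_small: The second shortest storage jar: round, upright, glossy white stoneware with a flat pale wooden lid fixed on, 50 mm in diameter, 88 mm tall over the lid, under 0.4 kg. Loose. Origin: centre of its underside; z up.
- jar_tiny: The shortest storage jar: round, upright, glossy white stoneware with a flat pale wooden lid fixed on, 50 mm in diameter, 64 mm tall over the lid, under 0.4 kg. Loose. Origin: centre of its underside; z up.
- tray: Dark wooden tray, fixed to the worktop, 330 mm along its y axis, 116 mm along x, 20 mm high, with a row of four round wells with cork floors. Origin: centre of its underside; z up. The wells' centres lie at x = 0 and y = -111, -37, 37 and 111 mm in its frame; each is 62 mm in diameter with a 2.5 mm chamfer, 8 mm deep, its floor 12 mm above the worktop.
- crock: Big white utensil crock, 112 mm in diameter, 150 mm tall, holding wooden utensils that rise to about 0.3 m. It stands about 170 mm behind one of the tray's two end wells, on its +y or its -y side; which end varies. Fixed. Origin: centre of its underside.
- small_tin: Bystander: food tin, 57 mm in diameter, 72 mm tall, loose, standing among the jars. Origin: centre of its underside.
- salt_shaker: Bystander: salt shaker with domed grey top, 44 mm in diameter, 90 mm tall, loose, standing among the jars. Origin: centre of its underside.
- kitchen_timer: Bystander: round white wind-up timer, 60 mm in diameter, 49 mm tall, loose, behind the tray's other end. Origin: centre of its underside.
- espresso_cup: Bystander: white espresso cup with dots and a handle, 63 x 92 x 55 mm, loose, behind the jars. Origin: centre of its bounding box's underside.
Things that resemble listed ones, but are neither listed nor needed, are in the scene too. Leave any orange look-alike of the jar_small alone.

How it is judged:
At the end, for the whole second after the job is handed in: Each jar released, at rest and upright (tilt under 0.1 rad) on its well's floor (within 4 mm of that height, within 10 mm of the well's centre along each tray axis), heights descending from the end well on the crock's side to the other end (((y of crock in the frame of tray above 0 m and y of jar_tall in the frame of tray between 0.101 and 0.121 m and y of jar_medium in the frame of tray between 0.027 and 0.047 m and y of jar_small in the frame of tray between -0.047 and -0.027 m and y of jar_tiny in the frame of tray between -0.121 and -0.101 m) or (y of crock in the frame of tray below 0 m and y of jar_tall in the frame of tray between -0.121 and -0.101 m and y of jar_medium in the frame of tray between -0.047 and -0.027 m and y of jar_small in the frame of tray between 0.027 and 0.047 m and y of jar_tiny in the frame of tray between 0.101 and 0.121 m)) and x of jar_tall in the frame of tray between -0.01 and 0.01 m and z of jar_tall in the frame of tray between 0.008 and 0.016 m and angle between each of jar_tall, jar_medium, jar_small, jar_tiny's own z axis and vertical below 0.1 rad and linear speed of each of jar_tall, jar_medium, jar_small, jar_tiny below 0.02 m/s and angular speed of each of jar_tall, jar_medium, jar_small, jar_tiny below 0.2 rad/s and contact force between each of jar_tall, jar_medium, jar_small, jar_tiny and the fingers below 0.1 N and x of jar_medium in the frame of tray between -0.01 and 0.01 m and z of jar_medium in the frame of tray between 0.008 and 0.016 m and x of jar_small in the frame of tray between -0.01 and 0.01 m and z of jar_small in the frame of tray between 0.008 and 0.016 m and x of jar_tiny in the frame of tray between -0.01 and 0.01 m and z of jar_tiny in the frame of tray between 0.008 and 0.016 m); the robot touches nothing.
It fails at once if the tin was shoved more than 30 mm or knocked over (distance of small_tin from where it was at the start of the episode above 0.03 m or angle between small_tin's own z axis and vertical above 0.5 rad).
It fails at once if the salt shaker was shoved more than 30 mm or knocked over (distance of salt_shaker from where it was at the start of the episode above 0.03 m or angle between salt_shaker's own z axis and vertical above 0.5 rad).
It fails at once if the timer was shoved more than 30 mm or knocked over (distance of kitchen_timer from where it was at the start of the episode above 0.03 m or angle between kitchen_timer's own z axis and vertical above 0.5 rad).
It fails at once if the espresso cup was shoved more than 30 mm or knocked over (distance of espresso_cup from where it was at the start of the episode above 0.03 m or angle between espresso_cup's own z axis and vertical above 0.5 rad).
It fails at once if a storage jar was knocked over (angle between any of jar_tall, jar_medium, jar_small, jar_tiny's own z axis and vertical above 0.7 rad).
It also fails if it takes over 115 s, if anything falls off the work surface, if the arm or the gripper's body presses on something with over 40 N, if the wrist force passes 120 N, or if a joint passes its speed limit or range.

## Working session

There is one attempt and no reset: what is moved stays moved. The work goes in short steps, each a Python script; the robot and the scene stay as the last script left them, time stands still between calls to the robot, and variables do not carry over. Pictures are saved under pics/ and viewed, about 12 in all and at most 16, crops included, and the job is handed in when it is done.

```bash
mkdir -p pics; ls; python3 - <<'E'
from plant import r, vision, models, telemetry
import cv2
for c in ("top","side"):
    im=vision.snapshot(c); cv2.imwrite(f"pics/{c}0.png",im[:,:,::-1])
    print(c,vision.get_calibration(c))
    for n in ["jar_tall","jar_medium","jar_small","jar_tiny","tray","crock","small_tin","salt_shaker","kitchen_timer","espresso_cup"]:
        print(n,[(round(d["score"],2),[round(float(v),3) for v in d["at"]]) for d in models.mark_of(n,c)])
print(telemetry.current_t(), telemetry.current_tool_rot())
E
```

```text
pics
top {'fx': 560.3877980697278, 'fy': 560.3877980697278, 'cx': 317.9602889093234, 'cy': 246.37036004860437, 'D': array([0.03133898, 0.        , 0.        , 0.        , 0.        ]), 'position': array([ 0.39204326, -0.08160252,  1.28168198]), 'orientation': array([-0.03344313,  0.7090869 , -0.70350841,  0.03395955])}
jar_tall []
jar_medium [(0.67, [0.411, -0.322, 0.004])]
jar_small [(0.69, [0.361, -0.436, 0.002]), (0.67, [0.494, -0.163, 0.003])]
jar_tiny [(0.92, [0.499, -0.262, -0.001])]
tray [(0.98, [0.445, 0.138, 0.001])]
crock [(0.84, [0.624, 0.231, 0.0])]
small_tin [(0.62, [0.484, -0.363, 0.003])]
salt_shaker [(0.66, [0.415, -0.206, -0.0])]
kitchen_timer [(0.95, [0.599, -0.001, -0.0])]
espresso_cup [(0.79, [0.609, -0.245, -0.001])]
side {'fx': 491.9922780377653, 'fy': 491.9922780377653, 'cx': 326.63736615532866, 'cy': 242.38382811726237, 'D': array([0.0079533, 0.       , 0.       , 0.       , 0.       ]), 'position': array([-0.12244086, -0.99430009,  0.68975677]), 'orientation': array([-0.47163623,  0.83207783, -0.25201885,  0.1472829 ])}
jar_tall [(0.93, [0.429, -0.106, -0.001])]
jar_medium [(0.61, [0.416, -0.326, 0.002])]
jar_small [(0.9, [0.498, -0.164, 0.002]), (0.87, [0.358, -0.441, -0.001])]
jar_tiny [(0.79, [0.504, -0.265, 0.001]), (0.41, [0.417, -0.323, 0.0])]
tray [(0.82, [0.449, 0.136, 0.004]), (0.64, [0.61, -0.248, 0.001])]
crock [(0.89, [0.626, 0.228, -0.003])]
small_tin [(0.84, [0.482, -0.363, -0.002]), (0.41, [0.611, -0.247, 0.004])]
salt_shaker [(0.82, [0.413, -0.209, 0.001])]
kitchen_timer [(0.76, [0.603, 0.003, 0.001])]
espresso_cup [(0.64, [0.613, -0.244, 0.002]), (0.44, [0.485, -0.366, -0.004])]
1.1 [-8.37086466e-06  7.93359186e-01  6.08753809e-01  4.16222013e-05]
```

View pics/top0.png

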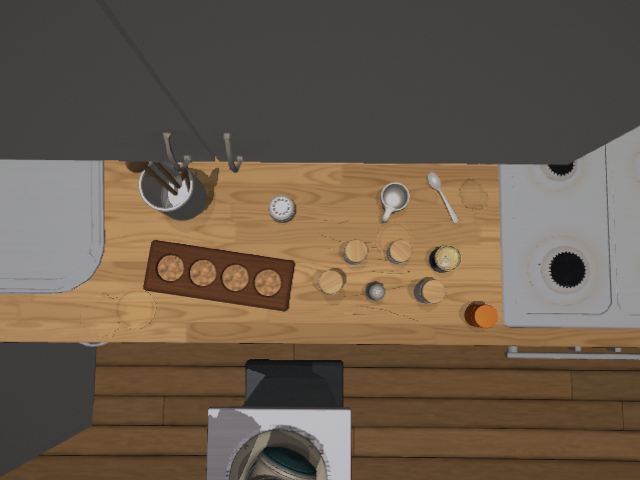

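View pics/side0.png

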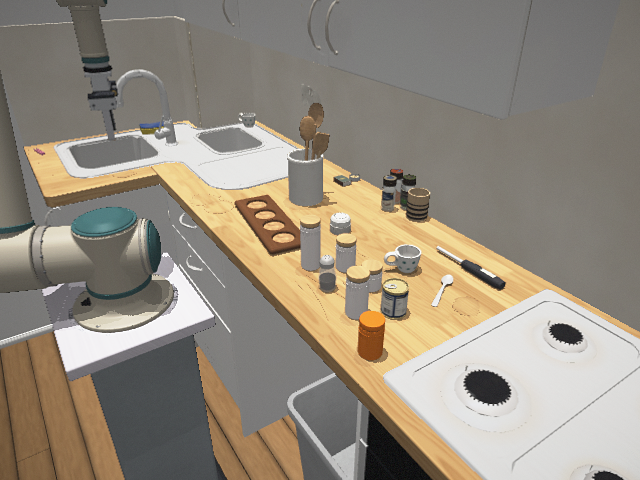

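The top view shows the tray at px (145–295, 240–310) and the crock at its left (+y) end, px (172,190). The jars are at (330,282), (356,251), (430,291) and (400,251), with the orange look-alike at (482,315). The side view agrees on which jar is which: the tall one is nearest the tray. I'll look closer from the wrist and check the wells and the overhead cabinet.

```bash
cat > h.py <<'E'
from plant import r, gripper_to, inverse_kinematics, vision, models, telemetry
import numpy as np, cv2
from scipy.spatial.transform import Rotation as R
def quat(a):  # tool down, jaw axis at world angle a
    x=np.array([np.cos(a),np.sin(a),0]); z=np.array([0,0,-1.]); y=np.cross(z,x)
    q=R.from_matrix(np.c_[x,y,z]).as_quat(); return q[[3,0,1,2]]
def ray(cal,uv):
    K=np.array([[cal["fx"],0,cal["cx"]],[0,cal["fy"],cal["cy"]],[0,0,1]])
    p=cv2.undistortPoints(np.array([[uv]],float),K,np.array(cal["D"]))[0,0]
    q=np.array(cal["orientation"]); return R.from_quat(q[[1,2,3,0]]).apply([*p,1.])
def at_z(cal,uv,z):
    d=ray(cal,uv); p=np.array(cal["position"]); return p+d*(z-p[2])/d[2]
def wells(im,cal):  # cork floors: bright orange-ish discs inside dark tray
    m=models.regions_of("tray",NAME)[0]["pixels"].astype(np.uint8)
    m=cv2.morphologyEx(m,cv2.MORPH_CLOSE,np.ones((9,9)))
    g=im[:,:,0].copy(); c=((g>120)&(m>0)).astype(np.uint8)
    c=cv2.morphologyEx(cv2.morphologyEx(c,cv2.MORPH_CLOSE,np.ones((5,5))),cv2.MORPH_OPEN,np.ones((7,7)))
    n,l,s,ce=cv2.connectedComponentsWithStats(c)
    return [(s[i,4],s[i,2],s[i,3],np.round(ce[i],1),np.round(at_z(cal,ce[i],.012),4)) for i in range(1,n) if s[i,4]>150]
E
python3 - <<'E'
import h; from h import *
h.NAME="top"; im=vision.snapshot("top"); cal=vision.get_calibration("top")
for w in wells(im,cal): print(*w)
cs=vision.get_calibration("side"); A=[];b=[]
for c,uv in((cal,(585,157)),(cs,(508,115))):
    d=ray(c,uv);d/=np.linalg.norm(d);P=np.eye(3)-np.outer(d,d);A.append(P);b.append(P@c["position"])
s=np.linalg.lstsq(np.vstack(A),np.hstack(b),rcond=None); print("cabinet corner",s[0],s[1])
r.move_to([.38,.13,.36],quat(np.pi-.0) if inverse_kinematics([.38,.13,.36],quat(np.pi)) is not None else quat(0))
print(telemetry.current_joints())
cw=vision.get_calibration("wrist"); im=vision.snapshot("wrist"); cv2.imwrite("pics/w1.png",im[:,:,::-1]); h.NAME="wrist"
try:
    for w in wells(im,cw): print(*w)
except Exception as e: print(e)
print(cw["position"],[(d["score"],d["at"]) for d in models.mark_of("tray","wrist")])
r.move_to([.38,-.21,.36],telemetry.current_tool_rot())
print(telemetry.current_joints())
cw=vision.get_calibration("wrist"); im=vision.snapshot("wrist"); cv2.imwrite("pics/w2.png",im[:,:,::-1])
print(cw)
for n in ["jar_tall","jar_medium","jar_small","jar_tiny","small_tin","salt_shaker"]:
    print(n,[(round(d["score"],2),[round(float(v),3) for v in d["at"]]) for d in models.mark_of(n,"wrist")])
E
python3 -c "
import cv2,numpy as np
cv2.imwrite('pics/w12.png',np.vstack([cv2.resize(cv2.imread('pics/w%d.png'%i),(400,300)) for i in(1,2)]))"
```

```text
521 25 25 [170.2 267.8] [0.4622 0.2518 0.012 ]
521 25 25 [202.8 272.4] [0.4522 0.178  0.012 ]
520 25 25 [235.1 277.2] [0.4418 0.1048 0.012 ]
531 26 25 [267.5 282.3] [0.4311 0.0314 0.012 ]
cabinet corner [ 0.60620944 -0.47804739  0.45001898] [4.52590529e-05]
[ 1.57003686e-01 -4.38994456e-02  1.56827279e+00  4.10594114e-04
  1.61763484e+00  1.55902156e-01]
1366 44 40 [476.1 284. ] [ 0.6064 -0.0071  0.012 ]
[0.37968368 0.21061938 0.51354644] [(0.71, [0.4432, 0.1391, 0.0003])]
[-6.63810821e-01  8.38254148e-03  1.51675962e+00  3.62016369e-04
  1.61723222e+00 -6.66100767e-01]
{'fx': 378.47452795709523, 'fy': 378.47452795709523, 'cx': 319.1940617810403, 'cy': 233.53581194452107, 'D': array([-0.0620841,  0.       ,  0.       ,  0.       ,  0.       ]), 'position': array([ 0.37990621, -0.12918589,  0.51385769]), 'orientation': array([ 1.37444438e-01,  9.90508577e-01,  1.18824991e-03, -6.10393766e-04])}
jar_tall [(0.95, [0.429, -0.106, 0.003])]
jar_medium [(0.65, [0.412, -0.324, 0.001])]
jar_small [(0.76, [0.36, -0.439, -0.0]), (0.71, [0.5, -0.166, -0.0])]
jar_tiny [(0.73, [0.501, -0.265, -0.0]), (0.41, [0.501, -0.167, -0.0])]
small_tin [(0.66, [0.489, -0.366, -0.001])]
salt_shaker [(0.78, [0.422, -0.206, -0.0])]
```

View pics/w12.png

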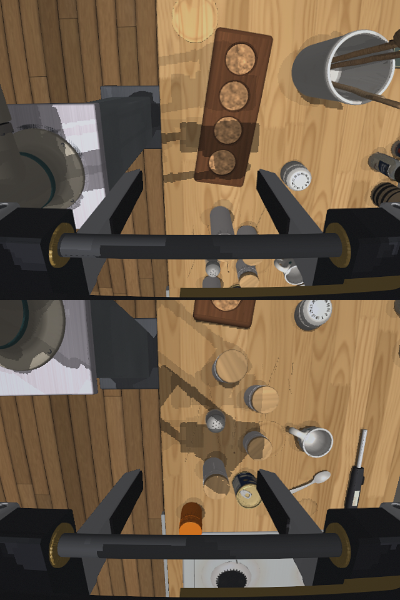

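The wrist pictures show the tray (upper half) and the jars (lower half), and the positions agree across cameras to 2–4 mm. The wells are 74 mm apart as specified, with the tray at yaw −0.14. The cabinet edge is at x≈0.61, z≈0.45, so I'll keep lifts low. Tall jar first.

```bash
cat >> h.py <<'E'
C=np.array([.4465,.140]); YAW=-.140; U=np.array([-np.sin(YAW),np.cos(YAW)])
Q=quat(np.pi+YAW); LIFT=.13
J=dict(tall=(.136,.111,(.429,-.106)),medium=(.112,.037,(.413,-.324)),small=(.088,-.037,(.497,-.164)),tiny=(.064,-.111,(.501,-.264)))
def say(s): print(s,"t",round(telemetry.current_t(),1),"tcp",np.round(telemetry.current_ee_pos(),4),"open",round(telemetry.current_opening(),4),"F",np.round(telemetry.current_wrist_force(),1))
def pick(n):
    h,_,p=J[n]; zg=h-.014
    gripper_to(.076)
    z0=max(telemetry.current_ee_pos()[2],h+.06)
    r.move_l([*p,max(zg+.06,.2)],Q,vel=.25)
    say("above")
    if r.move_l([*p,zg],vel=.1,guard=8): say("GUARD"); raise SystemExit
    gripper_to(.040,20); say("gripped")
    r.move_l([*p,zg+LIFT],vel=.15); say("lifted")
def place(n):
    h,w,_=J[n]; zg=h-.014; p=C+w*U
    r.move_l([*p,zg+LIFT],vel=.2)
    r.move_l([*p,zg+.030],vel=.15)
    g=r.move_l([*p,zg+.009],vel=.03,guard=5); say(f"down guard={g} expect z {zg+.012:.3f}")
def release(n):
    gripper_to(.076); e=telemetry.current_ee_pos(); r.move_l([e[0],e[1],max(e[2]+.06,.22)],vel=.2); say("released")
E
python3 - <<'E'
from h import *
pick("tall"); place("tall")
E
```

```text
Traceback (most recent call last):
  File "h.py", line 28, in pick
    r.move_l([*p,max(zg+.06,.2)],Q,vel=.25)
    ~~~~~~~~^^^^^^^^^^^^^^^^^^^^^^^^^^^^^^^
plant.PlanningError: the arm cannot follow that straight line within its joint ranges
```

```bash
python3 - <<'E'
from h import *
say("now"); print(telemetry.current_tool_rot(), telemetry.current_joints())
for n,(hh,w,p) in J.items():
    for a in (np.pi+YAW,YAW):
        f=lambda xy,z:(lambda s:None if s is None else np.round(s,2))(inverse_kinematics([*xy,z],quat(a)))
        print(n,round(a,2),f(p,hh-.014),f(p,hh+.116),f(C+w*U,hh))
E
```

```text
now t 5.3 tcp [ 0.38   -0.2101  0.36  ] open 0.0759 F [ 0.6 -0.2  0.7]
[-2.18320020e-05  9.99999702e-01  6.74249493e-04 -3.76342869e-04] [-6.65146381e-01  8.64449740e-03  1.51657359e+00 -4.31059577e-04
  1.61699345e+00 -6.66514654e-01]
tall 3.0 None None [ 0.36  0.27  1.76 -0.    1.11 -2.64]
tall -0.14 [-0.4   0.17  1.94 -0.    1.03 -0.26] [-0.4   0.06  1.72 -0.    1.36 -0.26] [ 0.36  0.27  1.76 -0.    1.11  0.5 ]
medium 3.0 [-0.8   0.31  1.81 -0.    1.02  2.48] [-0.8   0.2   1.61 -0.    1.33  2.48] None
medium -0.14 [-0.8   0.31  1.81 -0.    1.02 -0.66] [-0.8   0.2   1.61 -0.    1.33 -0.66] [ 0.23  0.24  1.87 -0.    1.02  0.37]
small 3.0 None None None
small -0.14 [-0.45  0.34  1.85 -0.    0.96 -0.31] [-0.45  0.22  1.66 -0.    1.27 -0.31] [ 0.08  0.23  1.97 -0.    0.94  0.22]
tiny 3.0 [-0.61  0.42  1.78 -0.    0.94  2.67] [-0.61  0.3   1.61 -0.    1.24  2.67] None
tiny -0.14 [-0.61  0.42  1.78 -0.    0.94 -0.47] [-0.61  0.3   1.61 -0.    1.24 -0.47] [-0.09  0.23  2.05 -0.    0.86  0.05]
```

```bash
sed -i 's/quat(np.pi+YAW)/quat(YAW)/' h.py; python3 - <<'E'
from h import *
pick("tall"); place("tall")
im=vision.snapshot("side"); cv2.imwrite("pics/s1.png",cv2.resize(im[120:340,180:460,::-1],None,fx=2,fy=2))
E
```

```text
above t 6.5 tcp [ 0.4296 -0.1066  0.2008] open 0.0758 F [0.4 0.2 0.4]
gripped t 7.9 tcp [ 0.4293 -0.1061  0.1222] open 0.0493 F [ 0.4 -1.   1.9]
lifted t 8.9 tcp [ 0.4282 -0.1057  0.2509] open 0.0493 F [ 0.1  0.2 -2.6]
down guard=True expect z 0.134 t 12.3 tcp [0.4621 0.2498 0.134 ] open 0.0496 F [0.7 0.5 1.6]
```

View pics/s1.png

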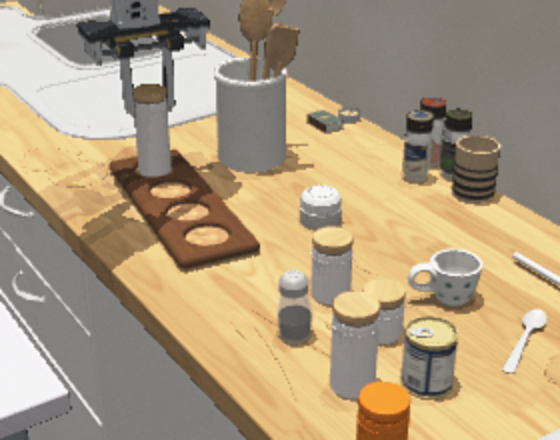

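The tall jar stands in the crock-end well and stopped exactly at floor height. I'll release it and do the other three, stopping if any landing height is off.

```bash
python3 - <<'E'
from h import *
release("tall")
for n in ("medium","small","tiny"):
    print(n); pick(n)
    assert .046<telemetry.current_opening()<.054
    place(n); z=telemetry.current_ee_pos()[2]-(J[n][0]-.014)
    assert .008<z<.0155,z
    release(n)
r.move_l([.33,-.05,.30],vel=.25)
for c in("side","top"):
    im=vision.snapshot(c); cv2.imwrite(f"pics/{c}2.png",im[:,:,::-1])
    for n in ["jar_tall","jar_medium","jar_small","jar_tiny","small_tin","salt_shaker","kitchen_timer","espresso_cup"]:
        print(n,[(round(d["score"],2),[round(float(v),3) for v in d["at"]]) for d in models.mark_of(n,c)])
print([np.round(C+w*U,3) for _,w,_ in J.values()]); say("end")
s=cv2.imread("pics/side2.png")[120:340,180:460]; t=cv2.imread("pics/top2.png")[200:330,130:410]
cv2.imwrite("pics/c2.png",np.vstack([cv2.resize(s,None,fx=1.7,fy=1.7),cv2.resize(t,None,fx=1.7,fy=1.7)]))
E
```

```text
released t 13.5 tcp [0.4602 0.2492 0.2194] open 0.0759 F [ 0.1  0.1 -0.5]
medium
above t 16.2 tcp [ 0.4131 -0.3232  0.2001] open 0.0761 F [-0.1  0.6 -0.2]
gripped t 17.9 tcp [ 0.413  -0.324   0.0982] open 0.0499 F [-0.2 -0.8  2.3]
lifted t 18.9 tcp [ 0.4124 -0.3234  0.2269] open 0.0496 F [ 1.1 -1.4 -2.6]
down guard=True expect z 0.110 t 23.0 tcp [0.4512 0.1767 0.1098] open 0.05 F [ 0.2 -0.   2.4]
released t 24.3 tcp [0.4496 0.1762 0.2192] open 0.0759 F [-0.9 -1.2 -0. ]
small
above t 26.0 tcp [ 0.4968 -0.1629  0.2001] open 0.0759 F [ 0.3 -0.4 -0.3]
gripped t 28.0 tcp [ 0.4973 -0.1641  0.0742] open 0.0493 F [ 0.3 -0.5  1.1]
lifted t 29.0 tcp [ 0.4962 -0.1636  0.2029] open 0.0494 F [ 0.1 -0.8 -2.9]
down guard=True expect z 0.086 t 31.9 tcp [0.4417 0.1033 0.0858] open 0.0494 F [ 0.8 -0.4  2.4]
released t 33.3 tcp [0.4396 0.1032 0.2191] open 0.0761 F [ 0.4  0.5 -0.4]
tiny
above t 35.2 tcp [ 0.5009 -0.2627  0.2002] open 0.0764 F [-0.2  0.5 -0.4]
gripped t 37.4 tcp [ 0.501  -0.264   0.0501] open 0.0496 F [-0.1  0.8  1. ]
lifted t 38.4 tcp [ 0.5003 -0.2635  0.179 ] open 0.0497 F [ 0.6  0.3 -
[... 453 characters left out ...]
]
kitchen_timer [(0.55, [0.597, 0.006, 0.004]), (0.35, [0.434, 0.031, 0.012])]
espresso_cup [(0.83, [0.614, -0.245, 0.002])]
jar_tall [(0.64, [0.461, 0.245, 0.014])]
jar_medium [(0.94, [0.45, 0.178, 0.016])]
jar_small [(0.94, [0.363, -0.437, 0.001]), (0.73, [0.439, 0.107, 0.013])]
jar_tiny [(0.7, [0.431, 0.029, 0.012])]
small_tin [(0.78, [0.488, -0.364, 0.003]), (0.62, [0.438, 0.103, 0.015])]
salt_shaker [(0.82, [0.416, -0.211, -0.001])]
kitchen_timer [(0.74, [0.599, 0.001, -0.001])]
espresso_cup [(0.98, [0.607, -0.243, -0.002])]
[array([0.462, 0.25 ]), array([0.452, 0.177]), array([0.441, 0.103]), array([0.431, 0.03 ])]
end t 44.7 tcp [ 0.33   -0.05    0.3001] open 0.0763 F [-0.2 -0.   0.6]
```

View pics/c2.png

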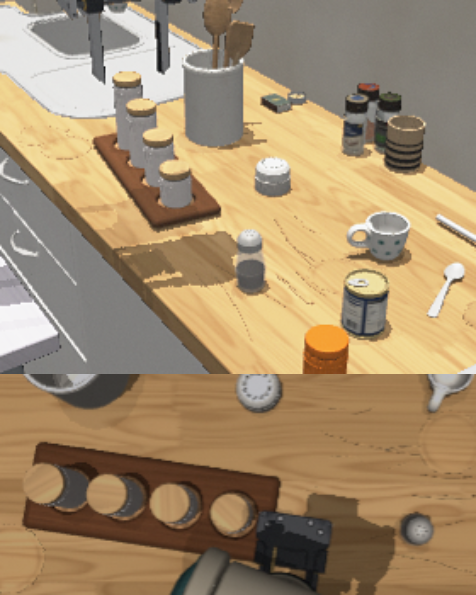

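The side crop (upper half) shows all four jars upright in the wells, descending from the crock, px (125,100) to (175,185). The bystanders are where they were, and every check agrees.

```bash
python3 -c "
from h import *
r.hold(.5); say('end'); r.sign_off()"
```

```text
end t 45.2 tcp [ 0.33 -0.05  0.3 ] open 0.0762 F [-0.2 -0.2  0. ]
the job is handed in; nothing more can be done
```

All four jars are back on the tray, one upright in each well, stepping down from tallest at the crock (+y) end to shortest at the other. I handed the job in at 45 s; it reports no verdict.

- **Seating:** each jar stopped on contact within 0.5 mm of the expected floor height.
- **Position:** the final readings from the side and top cameras put every jar within about 5 mm of its well centre. That is about the networks' own accuracy, and the limit is 10 mm.
- **Other things:** the tin, shaker, timer and cup read within measurement noise of where they started, and the orange look-alike was not touched.
- **Robot:** the arm was clear of everything and the wrist force was near zero.
- **Disagreements:** the networks gave a few low-score false matches, such as a jar read as a tin or the timer; the picture ruled these out. The well-spot and network estimates of the tray centre differed by about 3 mm, so I used a value in between. My first approach was refused because the wrist was turned half a turn too far; nothing moved, and I flipped the grasp.

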